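Lock the turning-head spindle with its cross pin

ROBOT

A 7-joint arm with a two-finger parallel gripper is mounted at the origin on the work surface; the furniture and walls round the work are solid. World frame = base frame: x ahead of the robot, y to its left, z up, the work surface at z = 0. Lengths are in m, angles in rad, forces in N, time in s.
With the tool pointing down it reaches from about 0.4 to 0.85 m from the base axis. Payload 10.4 kg.
Tool frame: the origin (TCP) lies between the finger pads; the fingertips stand 11 mm ahead of it and the grasp point (between the pads) lies 8 mm behind it; z points along the fingers, y is the line along which they close (so a half turn about z gives the same grasp; the last joint's range is limited). The gripper opens to 85 mm and grips with 20 to 120 N. Pads are 22 mm wide; open, the fingers measure 114 mm over their backs; the gripper's body (76 mm by 85 mm) begins 54 mm behind the grasp point. The pads swing forward as they close: fully open they stand 13 mm farther back than shut.
Start: joints at [-1.344, 0.332, -0.065, 1.46, 0.022, 1.35, -0.088], TCP at [0.154, 0.606, 0.242] pointing down, gripper open.
Joint ranges: [-2.6, 2.6], [-0.5, 2.12], [-1.47, 1.34], [0.16, 2.42], [-1.27, 4.41], [0.06, 2.06], [-2.6, 2.6]. Speed limits (rad/s): [2.22, 2.22, 2.79, 2.79, 3.14, 3.14, 3.14].

INTERFACE

Orientations are given as a rotation vector (axis times angle).
In Python, from workcell import robot gives the robot as it stands.
- The arm moves only by the tool play_rows, never from a script. Its argument "commands" is a list that holds one entry, the list of rows, each a list of 7 numbers: the shift along the tool's x, y, z in m, then the turn, a rotation vector about the tool's x, y, z in degrees, then the opening, from 0 (shut) to 1 (fully open). In form: [[[tx, ty, tz, rx, ry, rz, grip], ...]]. A call has 1 to 5 rows; each row is the pose to reach, as a shift and turn from the pose commanded when the call began, along the tool's axes at that moment; what a row does not reach only later rows make up. A row lasts 1/10 s, in which the tool goes at most 50 mm and 8.59 degrees, less where a joint would pass 70% of its speed; a pose out of reach is approached as far as the arm can. A call with a gripper value outside its range is refused whole. The fingers move at their own pace and stop on an object; "squeeze" is the grip in N (left out, the last holds). Time passes only in rows, so rows that repeat a pose let the fingers close. It gives the time, the measured TCP pose, the force, the opening and the grip force at its end, in the units of the state.
- robot.read_state(): the state, without advancing time (a new reading comes with each control period).
- robot.read_camera(name): name is "side" or "top" or "wrist"; returns a dict with "color" (400x640x3 uint8, blue, green, red), "camera_matrix" (3x3 intrinsics, pixels), "T" (4x4, takes a point from camera to world coordinates). Camera axes: x right, y down, z forward; pixel columns grow to the right and rows downward; lengths in m; the calibration is good to about 2 mm. A picture is of the moment at which its call begins. There is no depth.
- robot.hand_in(): hands the job in; it is judged then, once.
The state is a dict: "time_s": time; "joints": joint angles; "qd": joint speeds; "tau": joint torques, N m; "ee_pos": TCP position; "orientation": TCP orientation; "ft_force": force on the tool from outside, world axes, zero at the start; "torque": the same for the moment, N m; "gripper_width": finger opening in m; "finger_force": force on a finger pad.
Only numpy, scipy, OpenCV 4.12 (cv2) and the standard library are available. Lean on these libraries where they do the work, as an engineer would, in place of code of your own. Each camera call takes 0.05 s, during which the arm holds its last target. There are 200 camera calls.

TASK

Lock the spindle of the little glass-turning head: swing its red-balled crank until the spindle's cross-hole lines up with the leaning brass guide hole, then take the orange-handled lock pin from its wooden stand and push it through guide and spindle until its handle sits fully home on the brass, and let go. Leave the two frit jars where they stand.

Things in the scene. Friction and masses are not known exactly. Their poses are not given: they have to be found in the camera images.
- head: Blue turning head fixed to the bench, on a grey base plate 120x90x12 mm (long side along x). Origin: centre of its underside; x to its back (away from the robot), y to the crank's end. Its spindle, a 40 mm steel bushing, turns on a level axis along y, 75 mm up, between cheeks 54 mm wide over all. A 13 mm square cross-hole runs right through the spindle.
- guide_mouth (a point): Mouth of the round 12 mm pin hole (2 mm chamfer) in the brass guide block (36x34 mm on top, 18 mm thick) above the spindle. z runs along the hole, outward and up, leaning 30 degrees from vertical to the head's front (towards the robot); y along the spindle axis, to the crank's end. The spindle axis is 40 mm in along the hole. Lined up, the passage is straight and open at the bottom.
- spindle (a joint): Turn of the spindle, rad. 0: cross-hole in line with the guide hole, crank arm parallel to it. Positive: crank farther to the head's back (positive turn about guide_mouth's y). Range -0.6 to 1.3; starts 0.45 to 1.0. No stop or detent at 0. Friction (0.06 N m) keeps it where it is left; the pin's taper pulls it in over the last 0.1 rad.
- crank_ball (a point): Centre of the red ball, 20 mm across, at the end of the crank arm (10 mm steel rod). It goes round the spindle axis at 75 mm radius, in a plane 65 mm to the +y side of the hole (guide_mouth's y). Its z runs along the arm outward, parallel to the spindle's cross-hole; y along the spindle axis.
- pin_grip (a point): Centre of the lock pin's orange handle (20 mm across, 50 mm long, black rings); 50 to 100 g. z along the pin to the handle's top. Below the handle a steel shaft 10 mm across, 68 mm long, its last 7 mm tapered to 5 mm: tip 93 mm, handle's underside 25 mm below this point. Starts upright, loose in the stand. Fully home, this point lies 25 mm out from guide_mouth along z.
- pin_stand: Wooden block 55x55x60 mm, fixed to the bench; origin at the centre of its underside, z up. The pin stands upright in its 11.5 mm hole, 52 mm deep: lift it more than 52 mm to bring it out. The handle's centre starts 101 mm above the bench.
- jar_blue: Loose frit jar with dark lid and blue frit, 48 mm across, 59 mm high, behind the head. Origin at the centre of its underside. Leave it.
- jar_pink: Loose frit jar with dark lid and pink frit, 44 mm across, 65 mm high, near the pin stand. Origin at the centre of its underside. Leave it.
Mind the look-alikes: they are no part of the job. Leave any green or turquoise look-alike of the part that bears pin_grip alone.

How it is judged:
On the way, in this order (a step that is already met when the one before it is completed fails the run):
1. the spindle's cross-hole is in line with the guide hole (within 0.15 rad) (value of joint spindle between -0.15 and 0.15 rad), for 0.2 s.
2. the lock pin has passed through guide and spindle (z of pin_grip in the frame of guide_mouth below 0.031 m and angle between the z axis of pin_grip and the z axis of guide_mouth, either way round below 0.15 rad and x of pin_grip in the frame of guide_mouth between -0.008 and 0.008 m and y of pin_grip in the frame of guide_mouth between -0.008 and 0.008 m), for 0.2 s.
At the end, for the whole second after the job is handed in: The lock pin is through guide and spindle, its handle's underside within 4 mm of the brass, in line with the hole within 0.15 rad and 8 mm, at rest and released; the spindle is within 0.25 rad of lined up (z of pin_grip in the frame of guide_mouth between 0.02 and 0.029 m and x of pin_grip in the frame of guide_mouth between -0.008 and 0.008 m and y of pin_grip in the frame of guide_mouth between -0.008 and 0.008 m and angle between the z axis of pin_grip and the z axis of guide_mouth, either way round below 0.15 rad and value of joint spindle between -0.25 and 0.25 rad and linear speed of lock_pin below 0.02 m/s); the robot touches nothing.
It fails at once if a frit jar is pushed more than 30 mm from its place or tipped over (distance of any of jar_blue, jar_pink from where it was at the start of the episode above 0.03 m or angle between any of jar_blue, jar_pink's own z axis and vertical above 0.5 rad).
It also fails if it takes over 54 s, if anything falls off the work surface, if the arm or the gripper's body presses on something with over 40 N, if the wrist force passes 120 N, or if a joint passes its speed limit or range.

## Working session

There is one attempt and no reset: what is moved stays moved. The work goes in short steps, Python scripts to look and compute and a tool call to move; the robot and the scene stay as the last step left them, time stands still between calls to the robot, and variables do not carry over. Pictures are saved under pics/ and viewed, at most 10 in all, crops included, and the job is handed in when it is done.

Besides the shell and the picture viewer there is one more tool, called after ">>>" by a JSON object that holds its "fn" and its "kwargs", one argument or row to a line. play_rows: Moves the arm, as the interface text tells. Its arguments: {"type":"object","properties":{"commands":{"type":"array"},"squeeze":{"type":"number"}},"required":["commands"]}

```bash
ls; mkdir -p pics
cat > h.py <<'E'
import numpy as np, cv2
from scipy.spatial.transform import Rotation as R
from workcell import robot
def ray(c,u,v):
    K=np.array(c["camera_matrix"]);T=np.array(c["T"])
    d=T[:3,:3]@np.linalg.solve(K,[u,v,1.]);return T[:3,3],d/np.linalg.norm(d)
def onz(c,u,v,z):
    o,d=ray(c,u,v);return o+d*(z-o[2])/d[2]
def cross(r1,r2):
    A=np.zeros((3,3));b=np.zeros(3)
    for o,d in(r1,r2):
        P=np.eye(3)-np.outer(d,d);A+=P;b+=P@o
    p=np.linalg.solve(A,b);return p,[np.linalg.norm((np.eye(3)-np.outer(d,d))@(p-o)) for o,d in(r1,r2)]
def proj(c,p):
    K=np.array(c["camera_matrix"]);T=np.array(c["T"]);q=K@(T[:3,:3].T@(np.array(p)-T[:3,3]));return q[:2]/q[2]
def blobs(img,lo,hi,amin=30):
    hsv=cv2.cvtColor(img,cv2.COLOR_BGR2HSV);m=cv2.inRange(hsv,np.array(lo),np.array(hi))
    n,l,s,c=cv2.connectedComponentsWithStats(m)
    return [(s[i,:5].tolist(),c[i].round(1).tolist()) for i in range(1,n) if s[i,4]>=amin]
E
python3 - <<'E'
from h import *
s=robot.read_state();print({k:np.round(v,3).tolist() for k,v in s.items()})
for n in("side","top","wrist"):
    c=robot.read_camera(n);cv2.imwrite(f"pics/{n}0.png",c["color"]);print(n,np.round(c["T"],3).tolist(),np.round(c["camera_matrix"],1).tolist())
E
```

```text
pics
{'time_s': 0.0, 'joints': [-1.344, 0.333, -0.065, 1.461, 0.022, 1.35, -0.089], 'qd': [0.001, -0.001, -0.001, 0.0, 0.001, 0.002, 0.001], 'tau': [-0.0, -62.545, 0.049, -39.161, 0.016, 0.01, -0.0], 'ee_pos': [0.154, 0.605, 0.241], 'orientation': [-0.391, -3.117, 0.002], 'ft_force': [0.701, -0.357, 0.041], 'torque': [-0.038, -0.025, -0.001], 'finger_force': 0.0, 'gripper_width': 0.085}
side [[0.922, -0.203, 0.33, 0.284], [-0.387, -0.469, 0.794, -0.724], [-0.006, -0.86, -0.511, 0.561], [0.0, 0.0, 0.0, 1.0]] [[409.4, 0.0, 318.8], [0.0, 409.4, 199.0], [0.0, 0.0, 1.0]]
top [[-0.007, -0.997, 0.075, 0.498], [-1.0, 0.006, -0.016, -0.034], [0.016, -0.075, -0.997, 1.035], [0.0, 0.0, 0.0, 1.0]] [[439.1, 0.0, 305.3], [0.0, 439.1, 196.2], [0.0, 0.0, 1.0]]
wrist [[0.248, 0.918, 0.31, 0.076], [0.969, -0.234, -0.081, 0.627], [-0.002, 0.321, -0.947, 0.372], [0.0, 0.0, 0.0, 1.0]] [[295.1, 0.0, 318.7], [0.0, 295.1, 199.6], [0.0, 0.0, 1.0]]
```

View pics/side0.png

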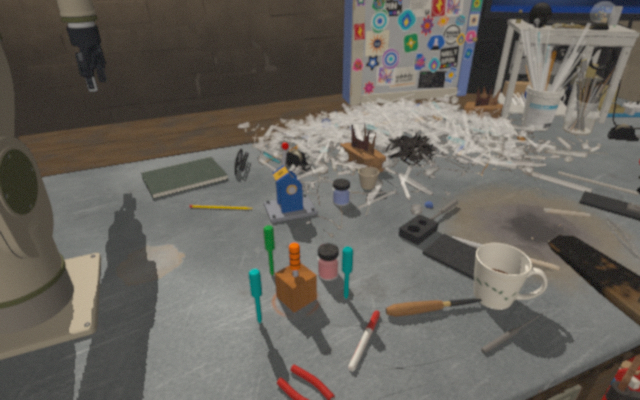

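View pics/top0.png

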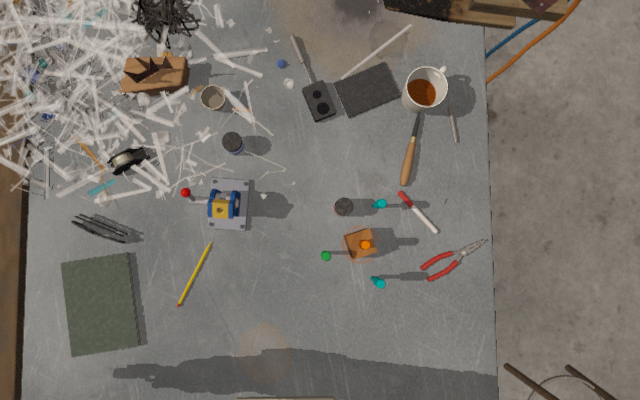

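Side: head at (288,190), red ball (285,146), brass (287,172), stand (296,285). Candidates for the pin are orange (294,257), green (269,240), turquoise (255,283) and (347,262) in side, and orange (365,245), green (326,256), turquoise (381,204) and (379,283) in top. I choose the orange one in the wooden stand. Next is a close crop and the measurements.

Run:
```python
from h import *
s=robot.read_camera("side");t=robot.read_camera("top")
S,T=s["color"],t["color"]
a=cv2.resize(S[120:320,230:370],None,fx=2.85,fy=2.85,interpolation=2)
b=cv2.resize(T[165:235,170:255],None,fx=4.5,fy=4.5,interpolation=2);d=cv2.resize(T[190:300,310:400],None,fx=4.25*.6,fy=4.25*.6,interpolation=2)
o=np.zeros((600,800,3),np.uint8);o[:570,:399]=a;o[:315,400:782]=b;o[316:596,400:629]=d[:280,:229];cv2.imwrite("pics/crop1.png",o)
B={}
for n,lo,hi in(("orange",(5,200,150),(14,255,255)),("red",(0,180,100),(4,255,255)),("redhi",(172,180,100),(180,255,255)),("brass",(20,120,100),(32,255,255)),("green",(50,150,60),(75,255,255)),("turq",(80,150,80),(95,255,255)),("blue",(105,150,50),(120,255,255))):
    for nm,I in(("side",S),("top",T)):print(n,nm,[x for x in blobs(I,lo,hi,25) if nm=="top" and x[1][0]<400 and x[1][1]>100 or nm=="side" and x[1][1]<340 and x[1][1]>120 and 220<x[1][0]<380])
```

```text
orange side [([290, 243, 9, 10, 69], [294.1, 247.8]), ([290, 255, 9, 4, 29], [294.1, 256.2]), ([290, 266, 9, 4, 28], [294.2, 267.7])]
orange top []
red side [([282, 143, 6, 6, 28], [284.7, 145.5]), ([370, 313, 8, 14, 40], [373.2, 319.4])]
red top [([181, 188, 9, 9, 60], [184.8, 192.0])]
redhi side []
redhi top []
brass side [([274, 167, 14, 13, 80], [280.3, 172.8]), ([193, 205, 58, 5, 162], [220.8, 207.0])]
brass top [([212, 199, 17, 20, 279], [219.7, 208.3]), ([178, 243, 33, 61, 209], [193.9, 273.9])]
green side [([264, 226, 10, 48, 244], [269.2, 243.4])]
green top [([321, 251, 9, 9, 66], [325.3, 255.1])]
turq side [([343, 247, 10, 51, 326], [346.7, 267.1]), ([249, 269, 12, 54, 349], [255.7, 288.9])]
turq top [([372, 199, 15, 9, 92], [379.5, 203.5]), ([371, 277, 14, 11, 104], [378.1, 281.7])]
blue side [([277, 175, 25, 37, 590], [288.9, 194.4])]
blue top [([208, 189, 8, 27, 87], [210.5, 201.4]), ([229, 191, 11, 27, 157], [232.8, 204.1])]
```

View pics/crop1.png

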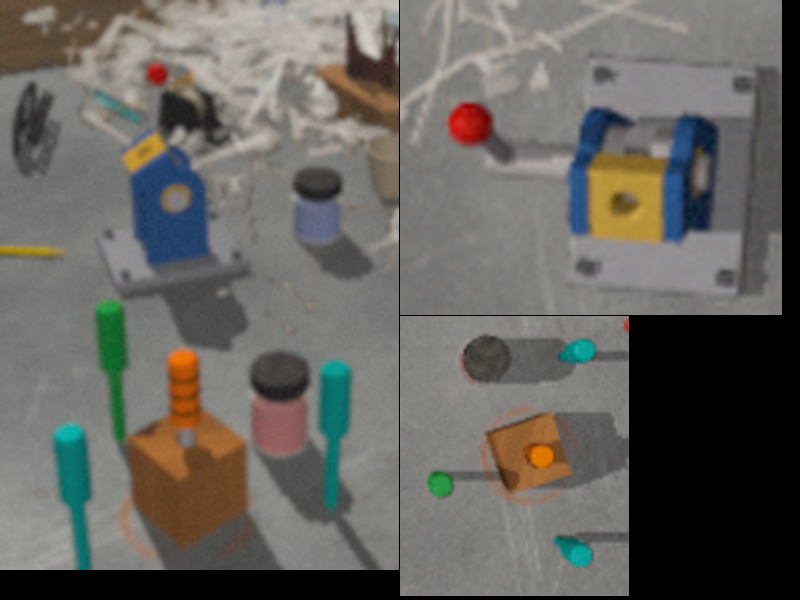

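The crop confirms the choice: the orange handle with black rings sits in the wooden stand, and the look-alikes stand free. Brass hole is at about (220.4,210.1) in top; the crank ball is back of the brass.

Run:
```python
from h import *
s=robot.read_camera("side");t=robot.read_camera("top");S,T=s["color"],t["color"]
P=lambda n,x:print(n,np.round(x,4).tolist())
m=onz(t,220.4,210.1,.1096);P("mouth",m)
cor=[onz(t,170+(u-400)/4.5,165+v/4.5,.012)[:2] for u,v in((588,58),(757,68),(740,296),(568,288))]
P("corners",cor);c=np.mean(cor,0);P("centre",c)
ex=(cor[0]-cor[3]+cor[1]-cor[2])/2;ey=(cor[0]-cor[1]+cor[3]-cor[2])/2;P("len",[np.linalg.norm(ex),np.linalg.norm(ey)])
P("yaw",[np.degrees(np.arctan2(ex[1],ex[0])),np.degrees(np.arctan2(-ey[0],ey[1]))])
bt=cv2.minAreaRect  # ball
b,e=cross(ray(s,284.7,145.7),ray(t,185.3,192.3));P("ball",b);P("e",e)
# orange, full handle
def mask(I,lo,hi,x0,x1,y0,y1):
    h=cv2.cvtColor(I,cv2.COLOR_BGR2HSV);q=cv2.inRange(h,np.array(lo),np.array(hi));z=np.zeros_like(q);z[y0:y1,x0:x1]=q[y0:y1,x0:x1];return z
q=mask(T,(4,215,170),(15,255,255),355,376,235,255);ys,xs=np.nonzero(q);P("otop",[xs.mean(),ys.mean(),np.ptp(xs),np.ptp(ys),len(xs)])
po=onz(t,xs.mean(),ys.mean(),.126);P("pin@.126",po)
p2,e=cross(ray(s,294.1,256.5),ray(t,xs.mean(),ys.mean()));P("pin2",p2);P("e",e)
P("side proj of handle centre if",proj(s,[po[0],po[1],.101]))
for n,(us,vs),(u,v) in(("green",(269,228),(325.3,255.1)),("tq1",(347,249),(381.5,203)),("tq2",(254.5,271),(379.5,283))):P(n,cross(ray(s,us,vs),ray(t,u,v))[0])
P("pinkjar",onz(t,344,207,.065));P("bluejar",onz(t,232,143,.059))
```

```text
mouth [0.5392, 0.1299, 0.1096]
corners [[0.619, 0.1678], [0.6133, 0.0802], [0.4952, 0.0887], [0.5, 0.177]]
centre [0.5569, 0.1284]
len [0.1188, 0.0881]
yaw [-4.2655, -3.3968]
ball [0.5734, 0.1938, 0.1492]
e [0.0004, 0.0004]
otop [364.2727, 244.4545, 8.0, 8.0, 11.0]
pin@.126 [0.4656, -0.1695, 0.126]
pin2 [0.4643, -0.1734, 0.0989]
e [0.0003, 0.0003]
side proj of handle centre if [294.1634, 254.1043]
green [0.4437, -0.0895, 0.113]
tq1 [0.5515, -0.209, 0.1144]
tq2 [0.3852, -0.2015, 0.1142]
pinkjar [0.5463, -0.135, 0.065]
bluejar [0.6919, 0.114, 0.059]
```

```bash
cat >> h.py <<'E'
def go(pos,Rt,msg=""):
    s=robot.read_state();R0=R.from_rotvec(s["orientation"]);p0=np.array(s["ee_pos"])
    d=R0.inv().apply(np.array(pos)-p0);r=(R0.inv()*Rt).as_rotvec(degrees=True)
    print(msg,"shift",d.round(4).tolist(),"rot",r.round(2).tolist(),"t",s["time_s"],"pos",np.round(p0,4).tolist(),"F",np.round(s["ft_force"],1).tolist(),"w",round(s["gripper_width"],4),"q",np.round(s["joints"],2).tolist())
YAW=np.radians(-3.8)
H=R.from_euler("z",YAW)           # head frame
EX,EY,EZ=H.as_matrix().T
def tool(tilt=0):                 # tool z down leaning forward by tilt deg, tool y along head y
    t=np.radians(tilt);z=np.sin(t)*EX-np.cos(t)*EZ
    return R.from_matrix(np.c_[np.cross(EY,z),EY,z])
E
python3 - <<'E'
from h import *
go([.573,.194,.24],tool())
print(tool().as_matrix().round(2).tolist())
E
```

```text
shift [-0.5073, -0.2953, 0.0022] rot [-0.01, -0.0, -10.51] t 0.35 pos [0.1545, 0.6055, 0.2421] F [0.5, 0.1, -0.3] w 0.0854 q [-1.34, 0.33, -0.06, 1.46, 0.02, 1.35, -0.09]
[[-1.0, 0.07, 0.0], [0.07, 1.0, 0.0], [0.0, 0.0, -1.0]]
```

>>> {"fn": "play_rows", "kwargs": {
  "commands": [
    [[-0.25,-0.147,0.0,0,0,-5,0.55],[-0.25,-0.147,0.0,0,0,-5,0.55],[-0.25,-0.147,0.0,0,0,-5,0.55],[-0.25,-0.147,0.0,0,0,-5,0.55],[-0.25,-0.147,0.0,0,0,-5,0.55]]
  ],
  "squeeze": 20
}}

```text
time_s: 0.85
ee_pos: [0.3332, 0.4279, 0.2425]
orientation: [0.255, 3.131, 0.001]
ft_force: [1.5, 0.8, 0.4]
gripper_width: 0.047
finger_force: 0.0
```

```bash
python3 -c "
from h import *
go([.573,.194,.24],tool())"
```

```text
shift [-0.2745, -0.192, 0.0024] rot [0.03, 0.01, -5.51] t 0.85 pos [0.3332, 0.4279, 0.2425] F [1.5, 0.8, 0.4] w 0.047 q [-1.05, 0.15, 0.06, 1.69, -0.01, 1.31, 0.42]
```

>>> {"fn": "play_rows", "kwargs": {
  "commands": [
    [[-0.26,-0.18,0.0,0,0,-5.5,0.55],[-0.26,-0.18,0.0,0,0,-5.5,0.55],[-0.26,-0.18,0.0,0,0,-5.5,0.55],[-0.26,-0.18,0.0,0,0,-5.5,0.55],[-0.26,-0.18,0.0,0,0,-5.5,0.55]]
  ]
}}

```text
time_s: 1.35
ee_pos: [0.513, 0.2543, 0.2426]
orientation: [0.104, 3.139, 0.001]
ft_force: [0.6, 1.4, 0.3]
gripper_width: 0.0469
finger_force: 0.0
```

```bash
python3 -c "
from h import *
go([.573,.194,.141],tool())"
```

```text
shift [-0.0638, -0.0562, 0.1016] rot [0.03, 0.03, -0.0] t 1.35 pos [0.513, 0.2543, 0.2426] F [0.6, 1.4, 0.3] w 0.0469 q [-0.75, 0.21, 0.24, 1.62, -0.05, 1.32, 1.01]
```

>>> {"fn": "play_rows", "kwargs": {
  "commands": [
    [[-0.064,-0.056,0.0,0,0,0,0.55],[-0.064,-0.056,0.0,0,0,0,0.55],[-0.064,-0.056,0.0,0,0,0,0.55],[-0.064,-0.056,0.0,0,0,0,0.55]]
  ]
}}

```text
time_s: 1.75
ee_pos: [0.5722, 0.1951, 0.242]
orientation: [-0.107, -3.139, 0.0]
ft_force: [1.1, 0.6, -0.1]
gripper_width: 0.047
finger_force: 0.0
```

Run:
```python
from h import *
go([.573,.194,.141],tool())
c=robot.read_camera("wrist");I=c["color"];cv2.imwrite("pics/w1.png",I)
print("ball expect",proj(c,[.573,.194,.149]),"mouth expect",proj(c,[.538,.130,.1096]))
print("red",blobs(I,(0,180,90),(5,255,255),60),blobs(I,(173,180,90),(180,255,255),60))
for n in("side","top"):
    d=robot.read_camera(n);print(n,blobs(d["color"],(0,180,100),(4,255,255),15)[:4])
```

```text
shift [-0.0009, -0.001, 0.101] rot [-0.01, -0.02, -0.11] t 1.75 pos [0.5722, 0.1951, 0.242] F [1.1, 0.6, -0.1] w 0.047 q [-0.64, 0.29, 0.3, 1.53, -0.09, 1.33, 1.16]
ball expect [315.96968089 207.02980031] mouth expect [242.61033172 160.05819138]
red [] []
side [([282, 143, 6, 6, 25], [284.7, 145.6]), ([370, 318, 6, 8, 16], [372.1, 321.7]), ([292, 366, 41, 34, 269], [312.0, 380.7]), ([615, 369, 12, 11, 68], [620.1, 374.1])]
top [([398, 192, 14, 14, 41], [405.7, 199.5]), ([421, 251, 30, 18, 101], [434.5, 259.3]), ([428, 261, 28, 20, 81], [442.0, 271.2])]
```

View pics/w1.png

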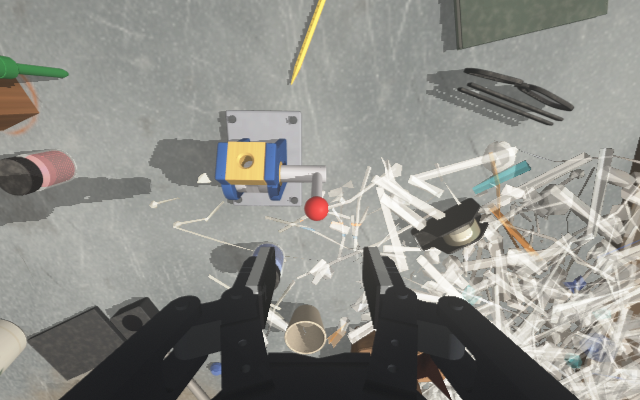

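The ball sits at (316,208), as expected, centred in y between the fingers. The brass hole is at about (247,162), so I'll measure it more closely.

Run:
```python
from h import *
c=robot.read_camera("wrist");I=c["color"]
h=cv2.cvtColor(I,cv2.COLOR_BGR2HSV);q=cv2.inRange(h,np.array((15,90,60)),np.array((32,255,255)))[130:200,215:295]
cs,_=cv2.findContours(q,cv2.RETR_CCOMP,cv2.CHAIN_APPROX_NONE)
for k in cs:
    if len(k)>8:
        (x,y),(w,hh),a=cv2.minAreaRect(k);x+=215;y+=130;print("cnt",len(k),x,y,w,hh,a,onz(c,x,y,.1096).round(4))
r=cv2.inRange(h,np.array((0,150,60)),np.array((6,255,255)))|cv2.inRange(h,np.array((172,150,60)),np.array((180,255,255)));m=cv2.moments(r[190:225,300:335],True)
u,v=300+m["m10"]/m["m00"],190+m["m01"]/m["m00"];print("ball",u,v,m["m00"],onz(c,u,v,.149).round(4))
s=robot.read_camera("side");print(cross(ray(c,u,v),ray(s,284.7,145.6)))
# plate corners in wrist at z=.012
print([onz(c,*p,.012)[:2].round(4).tolist() for p in((227,111),(301,111),(301,206))])
cv2.imwrite("pics/w1c.png",cv2.resize(I[100:220,205:335],None,fx=5,fy=5,interpolation=2)[:600,:650])
```

```text
cnt 44 277.57605743408203 173.9788055419922 1.9475672245025635 21.972551345825195 2.862405300140381 [0.5521 0.162  0.1096]
cnt 155 243.0 164.0 42.0 40.0 90.0 [0.5408 0.1318 0.1096]
cnt 25 245.25000381469727 164.75000381469727 7.0710673332214355 10.60660171508789 45.0 [0.5417 0.1338 0.1096]
ball 313.8439024390244 209.81463414634146 410.0 [0.5743 0.1943 0.149 ]
(array([0.57370216, 0.19437557, 0.14941609]), [np.float64(0.00044598390550293284), np.float64(0.00044598390550277823)])
[[0.4958, 0.0957], [0.5014, 0.1822], [0.6193, 0.1723]]
```

View pics/w1c.png

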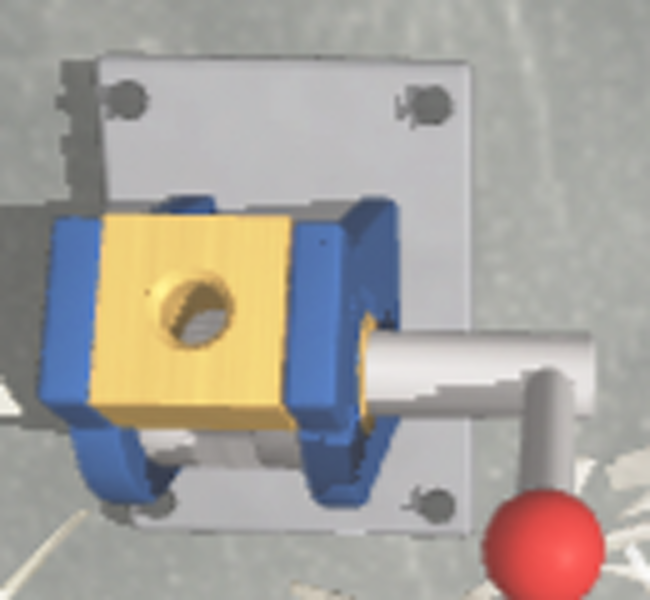

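Hole centre is at crop (197,310), i.e. pixel (244.4,162), which gives the mouth at about (.539,.132,.110). Now descend on the ball.

>>> {"fn": "play_rows", "kwargs": {
  "commands": [
    [[-0.002,-0.0005,0.05,0,0,0,0.55],[-0.002,-0.0005,0.101,0,0,0,0.55],[-0.002,-0.0005,0.101,0,0,0,0.55],[-0.002,-0.0005,0.101,0,0,0,0.0],[-0.002,-0.0005,0.101,0,0,0,0.0]]
  ],
  "squeeze": 20
}}

```text
time_s: 2.5
ee_pos: [0.575, 0.1934, 0.1439]
orientation: [0.105, 3.138, -0.003]
ft_force: [-3.4, -25.8, 2.2]
gripper_width: 0.0186
finger_force: 12.5
```

Run:
```python
from h import *
p=robot.read_state()["ee_pos"]
go(np.array([.574,.1945,.141]),tool())
for a in np.linspace(.69,0,6): # arc, displacement from start
    dx=.075*(np.sin(a-np.pi/6)-np.sin(.69-np.pi/6));dz=.075*(np.cos(a-np.pi/6)-np.cos(.69-np.pi/6));print(round(a,2),"tool x",round(-dx,4),"tool z",round(-dz,4))
```

```text
shift [0.001, 0.001, 0.0029] rot [-0.12, 0.12, -0.05] t 2.5 pos [0.575, 0.1934, 0.1439] F [-3.4, -25.8, 2.2] w 0.0186 q [-0.63, 0.37, 0.29, 1.65, -0.11, 1.14, 1.18]
0.69 tool x -0.0 tool z -0.0
0.55 tool x 0.0103 tool z -0.001
0.41 tool x 0.0206 tool z -0.0006
0.28 tool x 0.0308 tool z 0.0013
0.14 tool x 0.0406 tool z 0.0045
0.0 tool x 0.0499 tool z 0.009
```

>>> {"fn": "play_rows", "kwargs": {
  "commands": [
    [[0.0,-0.003,0.0,0,0,0,0.0],[0.0,-0.003,0.0,0,0,0,0.0]]
  ]
}}

```text
time_s: 2.7
ee_pos: [0.575, 0.1927, 0.144]
orientation: [0.104, 3.136, 0.004]
ft_force: [-0.8, -1.2, 4.4]
gripper_width: 0.0183
finger_force: 20.2
```

>>> {"fn": "play_rows", "kwargs": {
  "commands": [
    [[0.01,0.0,-0.001,0,0,0,0.0],[0.0205,0.0,-0.0005,0,0,0,0.0],[0.031,0.0,0.0015,0,0,0,0.0],[0.0405,0.0,0.0045,0,0,0,0.0],[0.05,0.0,0.009,0,0,0,0.0]]
  ]
}}

```text
time_s: 3.2
ee_pos: [0.5229, 0.1967, 0.1324]
orientation: [0.103, 3.139, 0.003]
ft_force: [3.0, 6.3, -1.2]
gripper_width: 0.018
finger_force: 20.5
```

>>> {"fn": "play_rows", "kwargs": {
  "commands": [
    [[0.0,0.0,0.0,0,0,0,0.0],[0.0,0.0,0.0,0,0,0,0.0],[0.0,0.0,0.0,0,0,0,0.0]]
  ]
}}

```text
time_s: 3.5
ee_pos: [0.5221, 0.1969, 0.1319]
orientation: [-0.102, -3.138, -0.002]
ft_force: [-3.4, 5.4, 4.6]
gripper_width: 0.0182
finger_force: 20.7
```

Run:
```python
from h import *
go([.525,.198,.132],tool())
s=robot.read_camera("side");print(blobs(s["color"],(0,180,80),(4,255,255),5)[:3],proj(s,[.524,.197,.140]))
c=robot.read_camera("wrist");I=c["color"];h=cv2.cvtColor(I,cv2.COLOR_BGR2HSV)
print([b for b in blobs(I,(0,150,60),(6,255,255),30)])
```

```text
shift [-0.0028, 0.0013, -0.0001] rot [0.06, -0.11, 0.09] t 3.5 pos [0.5221, 0.1969, 0.1319] F [-3.4, 5.4, 4.6] w 0.0182 q [-0.67, 0.28, 0.27, 1.79, -0.08, 1.09, 1.13]
[([436, 8, 3, 5, 8], [436.6, 10.5]), ([371, 315, 6, 11, 18], [373.0, 319.3]), ([630, 358, 3, 3, 7], [631.1, 359.3])] [265.86702115 151.7956379 ]
[([300, 260, 38, 40, 1228], [318.7, 279.3])]
```

>>> {"fn": "play_rows", "kwargs": {
  "commands": [
    [[0.0,0.0,0.0,0,0,0,0.5],[0.0,0.0,0.0,0,0,0,0.5],[0.0,0.0,0.0,0,0,0,0.5],[0.0,0.0,-0.05,0,0,0,0.5],[0.0,0.0,-0.1,0,0,0,0.5]]
  ]
}}

```text
time_s: 4.1
ee_pos: [0.5227, 0.1945, 0.2321]
orientation: [-0.105, -3.137, 0.004]
ft_force: [0.3, 1.2, -0.0]
gripper_width: 0.0428
finger_force: 0.0
```

>>> {"fn": "play_rows", "kwargs": {
  "commands": [
    [[0.0,0.0,0.0,0,0,0,0.5],[0.0,0.0,0.0,0,0,0,0.5]]
  ]
}}

```text
time_s: 4.3
ee_pos: [0.5242, 0.1952, 0.2332]
orientation: [0.105, 3.138, 0.001]
ft_force: [0.9, 0.3, 0.3]
gripper_width: 0.0427
finger_force: 0.0
```

```bash
cat > look.py <<'E'
from h import *
go([.5645,-.172,.25],tool())
c=robot.read_camera("wrist");I=c["color"];cv2.imwrite("pics/w2.png",I)
b=max(blobs(I,(0,150,60),(6,255,255),30),key=lambda x:x[0][4]);print(b)
s=robot.read_camera("side");bs=[x for x in blobs(s["color"],(0,160,60),(5,255,255),8) if 250<x[1][0]<300 and 130<x[1][1]<170];print(bs)
u=[b[0][0]+b[0][2]/2-.5,b[0][1]+b[0][3]/2-.5]
print("wrist@.14",onz(c,*u,.14))
if bs:
    p,e=cross(ray(c,*u),ray(s,*bs[0][1]));print("ball",p,e)
    q=H.inv().apply(p-np.array([.557,.1302,.075]));print("head",q,"theta",np.arctan2(q[0],q[2])+np.pi/6)
cv2.imwrite("pics/w2c.png",I)
E
python3 look.py
```

```text
shift [-0.0648, -0.3637, -0.017] rot [0.06, 0.09, -0.05] t 4.3 pos [0.5242, 0.1952, 0.2332] F [0.9, 0.3, 0.3] w 0.0427 q [-0.69, 0.19, 0.28, 1.67, -0.06, 1.29, 1.11]
([310, 194, 23, 22, 403], [320.9, 204.5])
[([263, 150, 6, 6, 29], [265.6, 152.4])]
wrist@.14 [0.52340604 0.19843294 0.14      ]
ball [0.52384288 0.19842831 0.13792642] [np.float64(0.000289844738531565), np.float64(0.0002898447385315385)]
head [-0.03760598  0.06588086  0.06292642] theta -0.015067609380511549
```

θ ≈ −0.015 rad, so the spindle is lined up. On to the pin.

>>> {"fn": "play_rows", "kwargs": {
  "commands": [
    [[0.035,-0.24,-0.017,0,0,0,0.6],[0.035,-0.24,-0.017,0,0,0,0.6],[0.035,-0.24,-0.017,0,0,0,0.6],[0.035,-0.24,-0.017,0,0,0,0.6],[0.035,-0.24,-0.017,0,0,0,0.6]]
  ]
}}

```text
time_s: 4.9
ee_pos: [0.4713, -0.0443, 0.2481]
orientation: [-0.106, -3.138, 0.001]
ft_force: [1.3, -0.0, 0.3]
gripper_width: 0.051
finger_force: 0.0
```

```bash
python3 -c "
from h import *
go([.4645,-.171,.25],tool())"
```

```text
shift [-0.0018, -0.1269, -0.0019] rot [-0.03, -0.13, -0.08] t 4.9 pos [0.4713, -0.0443, 0.2481] F [1.3, -0.0, 0.3] w 0.051 q [-0.47, -0.03, 0.46, 1.86, 0.01, 1.31, 1.49]
```

>>> {"fn": "play_rows", "kwargs": {
  "commands": [
    [[-0.002,-0.127,-0.002,0,0,0,0.6],[-0.002,-0.127,-0.002,0,0,0,0.6],[-0.002,-0.127,-0.002,0,0,0,0.6],[-0.002,-0.127,-0.002,0,0,0,0.6],[-0.002,-0.127,-0.002,0,0,0,0.6]]
  ]
}}

```text
time_s: 5.4
ee_pos: [0.4659, -0.1684, 0.2501]
orientation: [-0.106, -3.137, -0.0]
ft_force: [0.3, 0.3, -0.5]
gripper_width: 0.0515
finger_force: 0.0
```

Run:
```python
from h import *
go([.4645,-.171,.10],tool())
c=robot.read_camera("wrist");I=c["color"];cv2.imwrite("pics/w3.png",I)
B=blobs(I,(5,215,150),(15,255,255),20);print(B)
print("top exp",proj(c,[.4645,-.171,.126]),proj(c,[.4645,-.171,.101]))
h=cv2.cvtColor(I,cv2.COLOR_BGR2HSV)
s=robot.read_camera("side")
```

```text
shift [0.0008, -0.0027, 0.1501] rot [0.01, -0.13, -0.07] t 5.4 pos [0.4659, -0.1684, 0.2501] F [0.3, 0.3, -0.5] w 0.0515 q [-0.33, 0.02, 0.6, 1.81, -0.01, 1.32, 1.78]
[]
top exp [314.43497041 193.32187093] [314.79179292 185.74617716]
```

View pics/w3.png

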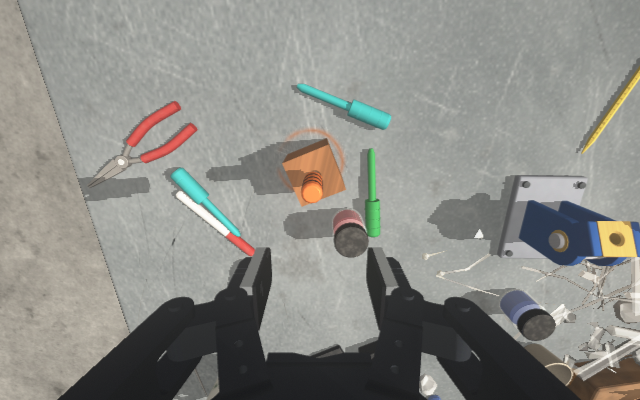

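The orange handle is at about (313,188), as predicted; jar_pink is at (350,232) and green at (373,215), beside the finger path.

Run:
```python
from h import *
c=robot.read_camera("wrist");I=c["color"];s=robot.read_camera("side");S=s["color"]
h=cv2.cvtColor(I,cv2.COLOR_BGR2HSV);print(h[180:200:3,313].tolist(),h[160,310].tolist())
q=cv2.inRange(h,np.array((5,170,205)),np.array((16,255,255)));q[:165]=0;q[210:]=0;q[:,:295]=0;q[:,335:]=0
ys,xs=np.nonzero(q);print(xs.min(),xs.max(),ys.min(),ys.max(),len(xs))
for y in range(170,206,2):
    r=xs[ys==y]
    if len(r):print(y,r.min(),r.max(),end="; ")
```

```text
[[10, 133, 113], [11, 172, 245], [15, 155, 254], [14, 161, 254], [13, 161, 254], [13, 161, 254], [13, 162, 254]] [12, 136, 213]
301 320 173 201 73
174 318 318; 176 316 317; 178 315 318; 180 316 317; 182 310 319; 184 305 317; 186 304 319; 188 302 303; 190 302 320; 192 301 301; 194 301 301; 198 303 303; 200 305 315;
```

Run:
```python
from h import *
c=robot.read_camera("wrist");I=c["color"]
h=cv2.cvtColor(I,cv2.COLOR_BGR2HSV)
q=cv2.inRange(h,np.array((5,145,238)),np.array((18,255,255)));q[:165]=0;q[215:]=0;q[:,:295]=0;q[:,335:]=0
ys,xs=np.nonzero(q)
for y in range(176,208,2):
    r=xs[ys==y]
    if len(r):print(y,r.min(),r.max(),len(r),end="; ")
b=ys.max();print("bottom",b)
# vertical handle centre-line: fit circle of top cap to lower rim
k=ys>=188;L=[(xs[(ys==y)].min(),xs[ys==y].max()) for y in range(188,b-2)];um=np.mean([(a+d)/2 for a,d in L]);w=max(d-a+1 for a,d in L);v=b+.5-w/2
print("cap",um,v,w,onz(c,um,v,.126).round(4))
```

```text
182 311 311 1; 184 307 316 10; 186 304 319 16; 188 303 319 16; 190 302 319 17; 192 302 320 19; 194 302 319 18; 196 302 318 17; 198 304 317 14; 200 307 314 8; bottom 200
cap 310.65 191.0 19 [ 0.4632 -0.1731  0.126 ]
```

>>> {"fn": "play_rows", "kwargs": {
  "commands": [
    [[0.002,-0.0045,0.05,0,0,0,0.6],[0.002,-0.0045,0.1,0,0,0,0.6],[0.002,-0.0045,0.152,0,0,0,0.6],[0.002,-0.0045,0.152,0,0,0,0.6],[0.002,-0.0045,0.152,0,0,0,0.6]]
  ]
}}

```text
time_s: 6.15
ee_pos: [0.4641, -0.1727, 0.0998]
orientation: [-0.104, -3.138, 0.0]
ft_force: [0.1, -0.5, 1.7]
gripper_width: 0.0507
finger_force: 0.0
```

>>> {"fn": "play_rows", "kwargs": {
  "commands": [
    [[0.0,0.0,0.0,0,0,0,0.0],[0.0,0.0,0.0,0,0,0,0.0],[0.0,0.0,0.0,0,0,0,0.0],[0.0,0.0,0.0,0,0,0,0.0]]
  ],
  "squeeze": 40
}}

```text
time_s: 6.55
ee_pos: [0.4658, -0.1733, 0.1014]
orientation: [0.104, 3.136, -0.0]
ft_force: [-0.1, 0.3, 8.5]
gripper_width: 0.0188
finger_force: 39.2
```

Run:
```python
from h import *
go([.464,-.173,.25],tool())
s=robot.read_camera("side");cv2.imwrite("pics/s4.png",cv2.resize(s["color"][200:330,220:380],None,fx=4,fy=4,interpolation=2))
```

```text
shift [0.0012, 0.0002, -0.1486] rot [0.01, 0.23, -0.0] t 6.55 pos [0.4658, -0.1733, 0.1014] F [-0.1, 0.3, 8.5] w 0.0188 q [-0.29, 0.2, 0.61, 1.99, -0.14, 0.99, 1.89]
```

>>> {"fn": "play_rows", "kwargs": {
  "commands": [
    [[0.0,0.0,-0.03,0,0,0,0.0],[0.0,0.0,-0.07,0,0,0,0.0],[0.0,0.0,-0.11,0,0,0,0.0],[0.0,0.0,-0.15,0,0,0,0.0],[0.0,0.0,-0.18,0,0,0,0.0]]
  ]
}}

```text
time_s: 7.1
ee_pos: [0.4644, -0.1733, 0.2829]
orientation: [0.105, 3.136, 0.001]
ft_force: [0.0, 0.5, -1.8]
gripper_width: 0.0188
finger_force: 39.9
```

Run:
```python
from h import *
H=0
n=np.array([.538,.1302,.1096]);import h
zg=-tool(30).as_matrix()[:,2]
go(n+zg*.14,tool(30),"pre")  # TCP 140 mm out
print(zg)
```

```text
pre shift [0.0171, 0.3077, 0.0522] rot [0.02, -29.78, -0.05] t 7.1 pos [0.4644, -0.1733, 0.2829] F [0.0, 0.5, -1.8] w 0.0188 q [-0.35, -0.0, 0.62, 1.76, 0.0, 1.38, 1.78]
[-0.49890073  0.03313695  0.8660254 ]
```

>>> {"fn": "play_rows", "kwargs": {
  "commands": [
    [[0.005,0.05,0.0,0,-6,0,0.0],[0.008,0.1,0.0,0,-12,0,0.0],[0.011,0.15,0.0,0,-18,0,0.0],[0.014,0.2,0.0,0,-24,0,0.0],[0.017,0.245,0.0,0,-29.8,0,0.0]]
  ]
}}

```text
time_s: 7.6
ee_pos: [0.4631, 0.0751, 0.2813]
orientation: [0.086, 2.612, -0.019]
ft_force: [2.5, -0.4, 0.0]
gripper_width: 0.0189
finger_force: 39.9
```

Run:
```python
from h import *
n=np.array([.538,.1302,.1096]);zg=-tool(30).as_matrix()[:,2]
go(n+zg*.15,tool(30),"pre")
```

```text
pre shift [0.0245, 0.0598, 0.0344] rot [0.19, 0.24, -0.04] t 7.6 pos [0.4631, 0.0751, 0.2813] F [2.5, -0.4, 0.0] w 0.0189 q [-0.49, -0.4, 0.04, 2.18, 0.33, 0.91, 0.92]
```

>>> {"fn": "play_rows", "kwargs": {
  "commands": [
    [[0.006,0.03,0.008,0,0,0,0.0],[0.0245,0.06,0.034,0,0,0,0.0],[0.0245,0.06,0.034,0,0,0,0.0],[0.0245,0.06,0.034,0,0,0,0.0]]
  ]
}}

```text
time_s: 8.0
ee_pos: [0.463, 0.1327, 0.2379]
orientation: [0.086, 2.62, -0.024]
ft_force: [-0.6, -0.1, -0.2]
gripper_width: 0.0185
finger_force: 40.0
```

Run:
```python
from h import *
n=np.array([.538,.1302,.1096]);zg=-tool(30).as_matrix()[:,2]
go(n+zg*.15,tool(30),"pre")
p=np.array(robot.read_state()["ee_pos"])
for k in("wrist","side","top"):
    c=robot.read_camera(k);cv2.imwrite(f"pics/{k}5.png",c["color"]);print(k,"mouth",proj(c,n).round(1),"tip",proj(c,p-zg*.0934).round(1),"cap",proj(c,p+zg*.0246).round(1))
W=cv2.imread("pics/wrist5.png");S=cv2.imread("pics/side5.png");T=cv2.imread("pics/top5.png")
o=np.zeros((600,800,3),np.uint8)
o[:400,:400]=cv2.resize(W[100:300,220:420],None,fx=2,fy=2,interpolation=2)
o[:400,400:]=cv2.resize(S[100:220,220:340],(400,400),interpolation=2)
o[400:,:300]=cv2.resize(T[165:235,170:275],(300,200),interpolation=2)
cv2.imwrite("pics/c5.png",o)
```

```text
pre shift [-0.0008, 0.0024, -0.0014] rot [-0.02, -0.2, 0.04] t 8.0 pos [0.463, 0.1327, 0.2379] F [-0.6, -0.1, -0.2] w 0.0185 q [-0.5, -0.3, -0.07, 2.21, 0.38, 0.84, 0.73]
wrist mouth [320.1 189. ] tip [317.3 207.4] cap [315.8 302.2]
side mouth [280.2 172.8] tip [267.6 157. ] cap [237.7 118. ]
top mouth [220.3 210.7] tip [216.2 223.9] cap [202.8 257. ]
```

View pics/c5.png

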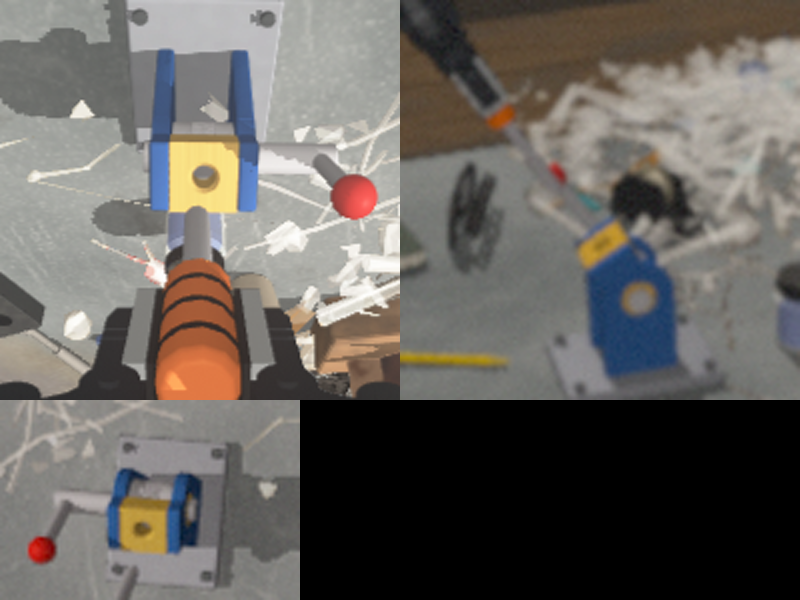

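The pin is held straight, with its tip just above the brass; the hole in the wrist picture is at about (322,189) and the tip at about (318,206). I'll measure the sideways offset in the same image.

Run:
```python
from h import *
I=cv2.imread("pics/wrist5.png");h=cv2.cvtColor(I,cv2.COLOR_BGR2HSV)
q=cv2.inRange(h,np.array((15,90,60)),np.array((34,255,255)))
cs,_=cv2.findContours(q[160:210,285:350],cv2.RETR_CCOMP,cv2.CHAIN_APPROX_NONE)
for k in cs:
    if len(k)>8:x,y,w,hh=cv2.boundingRect(k);print("cnt",len(k),285+x+(w-1)/2,160+y+(hh-1)/2,w,hh)
br=[(y,np.nonzero(q[y,285:350])[0]+285) for y in range(172,210,3)]
print([(y,r.min(),r.max()) for y,r in br if len(r)>3])
for y in(204,206,210,216,222,228):print(y,I[y,306:334].astype(int).sum(1).tolist())
o=cv2.inRange(h,np.array((4,130,90)),np.array((18,255,255)))
print([(y,np.nonzero(o[y,290:350])[0].min()+290,np.nonzero(o[y,290:350])[0].max()+290) for y in(238,244,252,262,275,288)])
```

```text
cnt 139 321.5 186.0 34 39
cnt 25 321.5 186.0 12 9
[(172, np.int64(305), np.int64(338)), (175, np.int64(305), np.int64(338)), (178, np.int64(305), np.int64(338)), (181, np.int64(305), np.int64(338)), (184, np.int64(305), np.int64(338)), (187, np.int64(305), np.int64(338)), (190, np.int64(305), np.int64(338)), (193, np.int64(305), np.int64(338)), (196, np.int64(305), np.int64(338)), (199, np.int64(305), np.int64(338)), (202, np.int64(305), np.int64(338)), (205, np.int64(305), np.int64(337))]
204 [607, 605, 610, 604, 604, 607, 604, 602, 498, 397, 373, 376, 379, 386, 399, 427, 485, 605, 617, 612, 606, 603, 610, 607, 610, 611, 612, 617]
206 [430, 439, 443, 446, 462, 468, 456, 380, 360, 367, 373, 375, 382, 385, 395, 405, 421, 476, 550, 559, 555, 552, 557, 567, 626, 625, 593, 586]
210 [381, 388, 398, 409, 411, 416, 351, 349, 361, 369, 374, 379, 380, 390, 401, 407, 425, 463, 509, 508, 509, 515, 516, 514, 554, 658, 546, 518]
216 [386, 396, 406, 414, 417, 399, 353, 353, 362, 371, 376, 379, 385, 388, 400, 409, 427, 459, 498, 532, 516, 514, 511, 507, 524, 639, 585, 539]
222 [458, 467, 479, 474, 368, 310, 342, 356, 364, 373, 377, 380, 384, 385, 401, 415, 431, 458, 496, 575, 620, 623, 624, 624, 623, 627, 594, 522]
228 [178, 173, 170, 192, 173, 301, 353, 362, 365, 375, 380, 379, 384, 390, 402, 418, 434, 456, 487, 523, 303, 187, 193, 194, 225, 452, 587, 590]
[(238, np.int64(304), np.int64(334)), (244, np.int64(302), np.int64(335)), (252, np.int64(302), np.int64(336)), (262, np.int64(301), np.int64(337)), (275, np.int64(300), np.int64(338)), (288, np.int64(298), np.int64(340))]
```

>>> {"fn": "play_rows", "kwargs": {
  "commands": [
    [[-0.002,0.0032,0.02,0,0,0,0.0],[-0.002,0.0032,0.048,0,0,0,0.0],[-0.002,0.0032,0.048,0,0,0,0.0],[-0.002,0.0032,0.048,0,0,0,0.0]]
  ]
}}

```text
time_s: 8.55
ee_pos: [0.489, 0.1337, 0.1976]
orientation: [0.089, 2.62, -0.024]
ft_force: [0.4, 0.2, -0.6]
gripper_width: 0.0189
finger_force: 39.9
```

Run:
```python
from h import *
n=np.array([.538,.1302,.1096]);zg=-tool(30).as_matrix()[:,2]
go(n+zg*.1,tool(30),"pre")
p=np.array(robot.read_state()["ee_pos"])
for k in("wrist","side","top"):
    c=robot.read_camera(k);cv2.imwrite(f"pics/{k}6.png",c["color"]);print(k,"mouth",proj(c,n).round(1),"tip",proj(c,p-zg*.0934).round(1))
W=cv2.imread("pics/wrist6.png");S=cv2.imread("pics/side6.png");T=cv2.imread("pics/top6.png")
o=np.zeros((600,800,3),np.uint8)
o[:480,:400]=cv2.resize(W[155:251,280:360],None,fx=5,fy=5,interpolation=2)
o[:400,400:]=cv2.resize(S[135:195,245:305],(400,400),interpolation=2)
o[400:,400:700]=cv2.resize(T[180:240,180:270],(300,200),interpolation=2)
cv2.imwrite("pics/c6.png",o)
```

```text
pre shift [0.0015, -0.0002, 0.0008] rot [-0.04, -0.2, -0.09] t 8.55 pos [0.489, 0.1337, 0.1976] F [0.4, 0.2, -0.6] w 0.0189 q [-0.48, -0.2, -0.06, 2.22, 0.42, 0.73, 0.7]
wrist mouth [317.1 202.7] tip [317.4 207.4]
side mouth [280.2 172.8] tip [279.  170.2]
top mouth [220.3 210.7] tip [219.5 211.7]
```

View pics/c6.png

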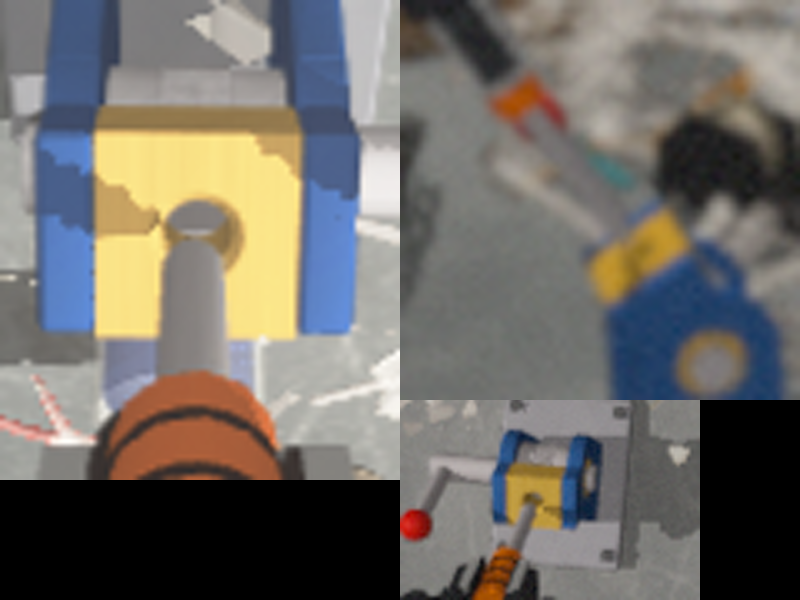

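Hole centre is at about (320.6,202) and the pin axis at u=318.6, so I need +1.8 mm in tool y. Entering slowly.

>>> {"fn": "play_rows", "kwargs": {
  "commands": [
    [[0.0,0.0018,0.0,0,0,0,0.0],[0.0,0.0018,0.006,0,0,0,0.0],[0.0,0.0018,0.012,0,0,0,0.0],[0.0,0.0018,0.018,0,0,0,0.0],[0.0,0.0018,0.024,0,0,0,0.0]]
  ]
}}

```text
time_s: 9.2
ee_pos: [0.5011, 0.1347, 0.1754]
orientation: [0.088, 2.621, -0.024]
ft_force: [-0.3, -2.8, 0.8]
gripper_width: 0.0186
finger_force: 40.3
```

```bash
cat > chk.py <<'E'
from h import *
n=np.array([.538,.1318,.1096]);zg=-tool(30).as_matrix()[:,2]
go(n+zg*.025,tool(30),"home")
s=robot.read_state();R0=R.from_rotvec(s["orientation"]);print("F tool",R0.inv().apply(s["ft_force"]).round(1),"M",R0.inv().apply(s["torque"]).round(2))
E
python3 chk.py
```

```text
home shift [0.0006, -0.0004, 0.0505] rot [-0.06, -0.23, -0.02] t 9.2 pos [0.5011, 0.1347, 0.1754] F [-0.3, -2.8, 0.8] w 0.0186 q [-0.48, -0.14, -0.05, 2.22, 0.45, 0.67, 0.67]
F tool [-0.3 -2.8 -0.8] M [ 0.8   0.5  -0.06]
```

The tip is about 17 mm in with low force. Continue.

>>> {"fn": "play_rows", "kwargs": {
  "commands": [
    [[0.0,-0.0006,0.005,0,0,0,0.0],[0.0,-0.0006,0.011,0,0,0,0.0],[0.0,-0.0006,0.017,0,0,0,0.0],[0.0,-0.0006,0.023,0,0,0,0.0],[0.0,-0.0006,0.028,0,0,0,0.0]]
  ]
}}

```text
time_s: 9.7
ee_pos: [0.515, 0.1335, 0.1513]
orientation: [0.088, 2.62, -0.024]
ft_force: [-0.4, -2.7, 1.4]
gripper_width: 0.0185
finger_force: 40.3
```

```bash
python3 chk.py
```

```text
home shift [0.0008, -0.0002, 0.0227] rot [-0.03, -0.22, -0.02] t 9.7 pos [0.515, 0.1335, 0.1513] F [-0.4, -2.7, 1.4] w 0.0185 q [-0.46, -0.08, -0.05, 2.22, 0.49, 0.61, 0.64]
F tool [-0.5 -2.8 -1.4] M [ 1.01  0.51 -0.  ]
```

Going smoothly through the spindle; the last ~23 mm now, gently.

>>> {"fn": "play_rows", "kwargs": {
  "commands": [
    [[0.0,-0.0005,0.005,0,0,0,0.0],[0.0,-0.0005,0.01,0,0,0,0.0],[0.0,-0.0005,0.015,0,0,0,0.0],[0.0,-0.0005,0.018,0,0,0,0.0],[0.0,-0.0005,0.02,0,0,0,0.0]]
  ]
}}

```text
time_s: 10.2
ee_pos: [0.5248, 0.1327, 0.1343]
orientation: [0.087, 2.62, -0.023]
ft_force: [-0.5, -3.7, 0.5]
gripper_width: 0.0188
finger_force: 40.2
```

```bash
python3 chk.py
```

```text
home shift [0.0008, 0.0, 0.003] rot [-0.01, -0.2, -0.01] t 10.2 pos [0.5248, 0.1327, 0.1343] F [-0.5, -3.7, 0.5] w 0.0188 q [-0.46, -0.03, -0.04, 2.22, 0.52, 0.56, 0.62]
F tool [-0.  -3.7 -0.6] M [0.77 0.46 0.03]
```

Creep until axial force rises.

>>> {"fn": "play_rows", "kwargs": {
  "commands": [
    [[0.0,-0.0005,0.0015,0,0,0,0.0],[0.0,-0.0005,0.003,0,0,0,0.0],[0.0,-0.0005,0.0045,0,0,0,0.0],[0.0,-0.0005,0.005,0,0,0,0.0]]
  ]
}}

```text
time_s: 10.6
ee_pos: [0.527, 0.1324, 0.1324]
orientation: [0.088, 2.619, -0.023]
ft_force: [-39.1, -7.6, 44.3]
gripper_width: 0.0185
finger_force: 47.0
```

```bash
python3 chk.py
```

```text
home shift [0.0018, 0.0001, 0.0002] rot [-0.02, -0.11, -0.03] t 10.6 pos [0.527, 0.1324, 0.1324] F [-39.1, -7.6, 44.3] w 0.0185 q [-0.46, -0.02, -0.04, 2.22, 0.52, 0.56, 0.61]
F tool [ 11.3 -10.2 -57.6] M [ 2.5   3.16 -0.  ]
```

The handle is on the brass (58 N axial). Relax a little, then open only partway so the finger stays clear of the ball.

>>> {"fn": "play_rows", "kwargs": {
  "commands": [
    [[0.0,0.0,-0.0035,0,0,0,0.0],[0.0,0.0,-0.0035,0,0,0,0.4],[0.0,0.0,-0.0035,0,0,0,0.4],[0.0,0.0,-0.0035,0,0,0,0.4],[0.0,0.0,-0.0035,0,0,0,0.4]]
  ]
}}

```text
time_s: 11.1
ee_pos: [0.5253, 0.1323, 0.1329]
orientation: [0.087, 2.621, -0.023]
ft_force: [0.4, 0.2, 0.1]
gripper_width: 0.0342
finger_force: 0.0
```

>>> {"fn": "play_rows", "kwargs": {
  "commands": [
    [[0.0,0.0,-0.03,0,0,0,0.4],[0.0,0.0,-0.07,0,0,0,0.4],[0.0,0.0,-0.11,0,0,0,0.4],[0.0,0.0,-0.12,0,0,0,0.4],[0.0,0.0,-0.12,0,0,0,0.4]]
  ]
}}

```text
time_s: 11.6
ee_pos: [0.4662, 0.1367, 0.2389]
orientation: [0.087, 2.617, -0.021]
ft_force: [0.0, -0.2, -1.1]
gripper_width: 0.0339
finger_force: 0.0
```

```bash
python3 chk.py
python3 - <<'E'
from h import *
n=np.array([.538,.1318,.1096]);zg=-tool(30).as_matrix()[:,2]
o=np.zeros((600,800,3),np.uint8)
for k in("wrist","side"):
    c=robot.read_camera(k);I=c["color"];print(k,"cap exp",proj(c,n+zg*.05),"under exp",proj(c,n))
    if k=="wrist":o[:450,:400]=cv2.resize(I[130:310,240:400],(400,450),interpolation=2)
    else:o[:400,400:]=cv2.resize(I[130:230,230:330],(400,400),interpolation=2)
cv2.imwrite("pics/c7.png",o)
E
```

```text
home shift [0.0023, -0.0004, 0.123] rot [0.11, -0.03, -0.03] t 11.6 pos [0.4662, 0.1367, 0.2389] F [0.0, -0.2, -1.1] w 0.0339 q [-0.5, -0.29, -0.08, 2.2, 0.38, 0.84, 0.73]
F tool [ 0.5 -0.2  0.9] M [-0.02  0.49 -0.04]
wrist cap exp [316.90400622 202.48227989] under exp [317.12947999 185.64684871]
side cap exp [268.66465424 157.70472809] under exp [279.98228894 172.48300108]
```

View pics/c7.png

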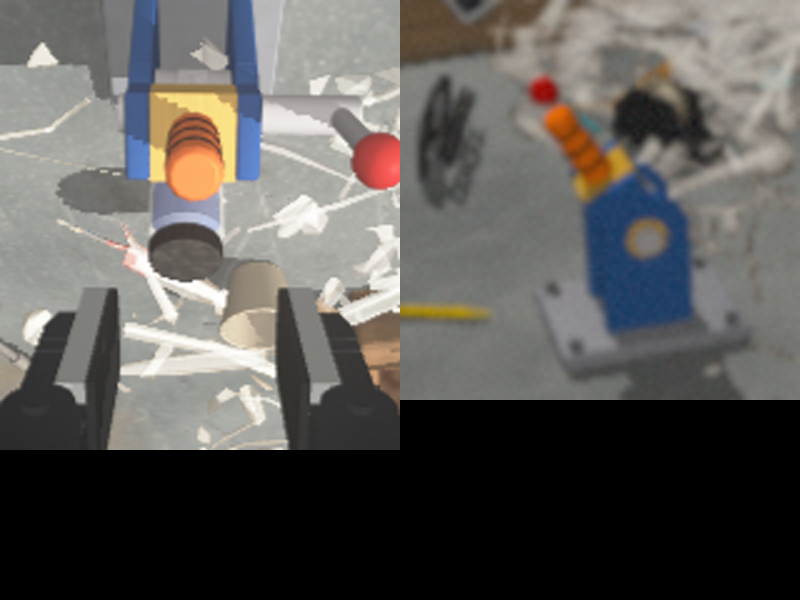

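The handle sits on the brass with its cap at side pixel (269,159), against (269,158) expected. The gripper is clear of everything. Handing in.

```bash
python3 -c "
from h import *
print(robot.hand_in())"
```

```text
the job is handed in; nothing more can be done
None
```

The spindle is lined up (about −0.015 rad when measured, before the pin went in), the orange lock pin is pressed home on the brass and released with the gripper clear, and the job is handed in at about 12 s; the hand-in call gave no verdict.

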